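Dispense grinding balls through the fitting cap hole

TASK

Get all four steel grinding balls out of the tilting dispenser into the small case beside it: lift the case lid until it rests open on its stop, and turn the dispenser's cap so that the smallest hole the balls can pass through stands over the tube, on the side next to the case, so that they come out one by one. Only with both done, tip the upright dispenser right over by its crank until every ball has rolled into the case, then swing it back upright against its rest. Leave the lid open and the cap as set, and do not disturb the things standing around.

Things in the scene. Friction and masses are not known exactly. Their poses are not given: they have to be found in the camera images.
- dispenser: Fixed stand: grey foot 140 x 118 mm and two uprights (to z = 131 mm, within 56 mm of the middle) that carry the tilting magazine on a level pivot 115 mm up. Origin: on the worktop under the middle of the pivot line. x: along the pivot; the crank is on the -x side, towards the robot. y: towards the case, the way the magazine tips. z up.
- magazine (a joint): Tilt of the magazine (aluminium frame, clear tube of 26 mm bore with the balls, cap on top), rad: 0 = upright on its rest (start; within 0.12 counts as upright), growing as it tips towards the case, 1.92 = right over on its other stop. Friction (0.2 N m) holds it where it is left; about 4 N at the crank moves it. Balls roll out past about 1.6 if the cap lets them; wait 1 s at the stop.
- magazine_hinge (a point): Fixed point on the pivot line, level with the middle of the crank's grip: centre of the grip's circle (radius 85 mm, in the stand's y-z plane). With the magazine upright the crank leans 0.96 rad from vertical, away from the case; its angle past vertical, towards the case, is joint magazine minus 0.96.
- crank_grip (a point): Middle of the crank's grip: black round bar, 12 mm across, 54 mm long, parallel to the pivot, sticking out from the crank arm (arm at x = -63 to -70 mm of the stand) towards the robot, free all round; a 15 mm end cap outermost. About z = 164 mm with the magazine upright; as it tips the grip swings over the top. It may turn between the fingers.
- cap (a joint): Angle of the cap (white disc, 82 mm across, 4 mm thick), rad, growing counter-clockwise seen from above, magazine upright. The hole that stands over the port sets the opening: 0 = closed, 1.31 = small hole (9 mm), 2.62 = medium hole (18 mm), 3.93 = large hole (26 mm; end of travel). No clicks; friction 0.04 N m holds it. Starts near the small hole. Aligned: within 0.15.
- cap_knob (a point): Grip centre of the round black fluted knob, 18 mm across and 31 mm high, in the middle of the cap, which it turns: on its axis, 8 mm below its top, 23 mm above the cap's face and 209 mm above the worktop with the magazine upright. Nothing round it stands higher.
- port (a point): Centre of the pouring place on the cap's top face, 27 mm from the cap's axis, on the side next to the case: the mouth of the tube (26 mm port in the dark plate under the cap) lies here, and the cap's hole turned to this spot is the one in use. Moves with the magazine, not with the cap.
- case: Grey open case, fixed on the worktop on the stand's pouring side: 78 (x) x 100 (y) x 45 mm, walls 4 mm, rubber mat inside at 7 mm. Origin: centre of its underside. Its lid is hinged on the +x side, away from the robot; its -y side is next to the dispenser. Balls count as inside when they lie between its walls.
- lid (a joint): Opening of the case's lid (5 mm thick, 100 g), rad: 0 = closed (start), 1.75 = open, leaning back on its stop. A free hinge: below about 1.5 it falls shut, past about 1.6 it falls on to the stop by itself. Resting on its stop: above 1.68.
- lid_grip (a point): Middle of the lift bar's end: black round sleeve, 9 mm across and 48 mm long (26 mm of it towards the lid), parallel to the lid's hinge, sticking out past the case on the side away from the dispenser, at the lid's edge nearest the robot. 50 mm above the worktop when closed, nothing beneath it. It may turn between the fingers. Moves with the lid.
- lid_hinge (a point): Fixed point on the lid's hinge line, level with point lid_grip, 45 mm above the worktop: centre of the lift bar's circle (radius 86 mm, in the case's x-z plane). With the lid closed the bar lies towards the robot and 5.5 mm higher than this point.
- ball_1: stainless steel grinding ball, 14 mm across, 11.5 g; one of four alike, stacked loose in the magazine's clear tube at the start. Origin: its centre.
- ball_2: stainless steel grinding ball, 14 mm across, 11.5 g; one of four alike, stacked loose in the magazine's clear tube at the start. Origin: its centre.
- ball_3: stainless steel grinding ball, 14 mm across, 11.5 g; one of four alike, stacked loose in the magazine's clear tube at the start. Origin: its centre.
- ball_4: stainless steel grinding ball, 14 mm across, 11.5 g; one of four alike, stacked loose in the magazine's clear tube at the start. Origin: its centre.
- white_lid_cup: Bystander: clear specimen cup with a white lid, 59 mm across, 68 mm tall, standing loose. Origin: centre of its underside.
- tip_box: Bystander: pipette tip box, 92 x 122 x 77 mm, standing loose. Origin: centre of its underside.
- cotton_buds: Bystander: round clear pot of cotton buds, 77 mm across, 80 mm tall, standing loose. Origin: centre of its underside.

How it is judged:
By the outcome, as a careful person would: the job done as asked, in the order asked, and still so for the second after the job is handed in, with the robot touching nothing.
It also fails if it takes over 72 s, if anything falls off the work surface, if the arm or the gripper's body presses on something with over 40 N, if the wrist force passes 120 N, or if a joint passes its speed limit or range.

ROBOT

A 6-joint arm with a two-finger parallel gripper is mounted at the origin on a cart in front of the work surface, level with it; the furniture and walls round the work are solid. World frame = base frame: x ahead of the robot, y to its left, z up, the work surface at z = 0. Lengths are in m, angles in degrees, forces in N, time in s.
With the tool pointing down it reaches from about 0.35 to 0.875 m from the base axis. Payload 4.2 kg.
Tool frame: the origin (TCP) lies midway between the tips of the shut fingers; the grasp point (between the pads) lies 19 mm behind it; z points along the fingers, y is the line along which they close (so a half turn about z gives the same grasp; the last joint's range is limited). The gripper opens to 87 mm and grips with 3 to 60 N. Pads are 19 mm wide; open, the fingers measure 117 mm over their backs; the gripper's body (75 mm by 190 mm) begins 51 mm behind the grasp point.
Start: joints at [-50.271, 22.042, 0.453, 0, -68.411, -14.817], TCP at [0.263, -0.567, 0.183] pointing down, gripper open.
Joint ranges: [-179.83, 179.83], [-69.29, 118.12], [-61.27, 80.66], [-181.25, 117.63], [-171.15, -9.14], [-177.46, 177.46]. Speed limits (degrees/s): [159.86, 159.86, 180, 180, 180, 180].

INTERFACE

Orientations are given as [roll, pitch, yaw] about the fixed x, y, z axes, in that order (R = Rz(yaw) Ry(pitch) Rx(roll)).
In Python, from workcell import env gives the robot as it stands. The module is installed in compiled form; this text tells all that it offers. Calls block until the motion is done:
- env.goto(position, orientation): joint-space move of the TCP to a pose.
- env.move_straight(position, rotation=None, rate=0.15, force_limit=None): straight line of the TCP; rotation=None keeps the orientation; rate is the mean speed in m/s. With force_limit (N) it stops when the force on the tool has changed by that much, and returns True; else False.
- env.set_joints(angles): joint-space move.
- env.gripper_to(opening, grasp_force=None): opening from 0.0 (shut) to 1.0 (fully open); grasp_force is the grip in N (None keeps the last); returns when the fingers have stopped.
- env.dwell(seconds).
- env.inverse_kinematics(position, orientation): joint angles nearest the present ones, or None.
- env.read_state(): the state.
- env.grab_frame(name): name is "scene" or "top"; returns a dict with "image" (400x640x3 uint8, blue, green, red), "fx", "fy", "cx", "cy" (pixels), "position" and "orientation" of the camera in the world. Camera axes: x right, y up, looking along -z (the intrinsics and any distortion apply to the point x, -y, -z); pixel columns grow to the right and rows downward; lengths in m; the calibration is good to about 2 mm. A picture is of the moment at which its call begins. There is no depth.
A pose or a line that the arm cannot do raises env.Unreachable and nothing moves.
- env.close_job(): hands the job in; it is judged then, once.
Trained networks look in a picture, given as the dict that the camera call returned (one of the last four; its "shot" number tells which), for a name from the list of things; names that differ only in an ending like _2 or _b are one class to them, and where a whole thing is asked for, a point or a joint stands for the part that bears it (a point fixed in the world has none). Each returns a list of dicts, best first, with "score" (0 to 1); they miss things now and then, are a little off and sometimes report something else, mostly with a low value. They report only what shows in the picture. A call takes as long as a camera call.
- env.search_frame(picture, thing): "xyz" ([x, y, z] in m, in world coordinates, good to about 4 mm: the middle of the surface that is visible of it).
- env.trace(picture, thing): "mask" (400x640 bool, what is visible of it).
The state is a dict: "clock": time; "joint_positions": joint angles; "qvel": joint speeds; "joint_torque": joint torques, N m; "position": TCP position; "tool_rot": TCP orientation; "force": force on the tool from outside, world axes, zero at the start; "wrist_torque": the same for the moment, N m; "opening": opening from 0.0 (shut) to 1.0 (fully open); "finger_force": force on a finger pad.
Only numpy, scipy, OpenCV 4.12 (cv2) and the standard library are available. Lean on these libraries where they do the work, as an engineer would, in place of code of your own. Each camera call takes 0.05 s, during which the arm holds its last target. There are 200 camera calls.

## Working session

There is one attempt and no reset: what is moved stays moved. The work goes in short steps, each a Python script; the robot and the scene stay as the last script left them, time stands still between calls to the robot, and variables do not carry over. Pictures are saved under pics/ and viewed, at most 10 in all, crops included, and the job is handed in when it is done.

```bash
mkdir -p pics; ls
python3 - <<'E'
from workcell import env
import cv2,numpy as np
for n in ["scene","top"]:
    p=env.grab_frame(n); cv2.imwrite(f"pics/{n}0.png",p["image"])
    print(n,{k:p[k] for k in p if k!="image"})
    for t in ["dispenser","magazine","crank_grip","cap","cap_knob","port","case","lid","lid_grip","white_lid_cup","tip_box","cotton_buds"]:
        try:
            r=env.search_frame(p,t); print(t,[(np.round(a["xyz"],3).tolist(),round(a["score"],2)) for a in r[:2]])
        except Exception as e: print(t,e)
print(env.read_state()["clock"])
E
```

```text
pics
scene {'fx': 520.5494815379465, 'fy': 520.5494815379465, 'cx': 311.0425567526562, 'cy': 195.37075236040786, 'position': array([-0.37566827,  0.83756427,  1.45079734]), 'orientation': array([ 4.33596254e+01,  3.92432626e-02, -1.34671832e+02]), 'shot': 1}
dispenser [([0.505, -0.119, 0.114], 0.66), ([0.453, -0.334, 0.061], 0.43)]
magazine [([0.515, -0.117, 0.164], 0.9)]
crank_grip [([0.515, -0.12, 0.162], 0.93), ([0.511, -0.018, 0.046], 0.39)]
cap [([0.521, -0.127, 0.183], 0.59)]
cap_knob [([0.526, -0.126, 0.188], 0.54)]
port [([0.513, -0.119, 0.157], 0.9)]
case [([0.512, -0.013, 0.05], 0.86)]
lid [([0.512, -0.018, 0.048], 0.6), ([0.52, -0.126, 0.182], 0.46)]
lid_grip [([0.512, -0.018, 0.051], 0.59)]
white_lid_cup [([0.451, -0.336, 0.06], 0.75)]
tip_box [([0.581, -0.39, 0.045], 0.83)]
cotton_buds [([0.499, 0.368, 0.085], 0.73)]
top {'fx': 463.924856646835, 'fy': 463.924856646835, 'cx': 316.45989515008864, 'cy': 199.73885346036482, 'position': array([ 0.26326265, -0.01418384,  1.41805209]), 'orientation': array([ 10.21261342,  -0.1372153 , -90.54934829]), 'shot': 2}
dispenser [([0.508, -0.13, 0.148], 0.93), ([0.525, -0.13, 0.18], 0.44)]
magazine [([0.517, -0.13, 0.182], 0.6), ([0.525, -0.128, 0.183], 0.35)]
crank_grip [([0.516, -0.128, 0.18], 0.83)]
cap [([0.524, -0.129, 0.184], 0.96), ([0.589, -0.404, 0.043], 0.47)]
cap_knob [([0.523, -0.129, 0.183], 0.71), ([0.514, -0.02, 0.052], 0.18)]
port [([0.517, -0.13, 0.188], 0.74), ([0.589, -0.404, 0.046], 0.48)]
case [([0.514, -0.019, 0.052], 0.61)]
lid [([0.515, -0.02, 0.053], 0.72)]
lid_grip [([0.514, -0.021, 0.056], 0.92)]
white_lid_cup [([0.456, -0.347, 0.064], 0.68)]
tip_box [([0.588, -0.408, 0.046], 0.62)]
cotton_buds [([0.509, 0.351, 0.081], 0.8)]
1.3
```

```bash
cat > h.py <<'E'
import numpy as np,cv2
from scipy.spatial.transform import Rotation as R
from workcell import env
def proj(p,X):
    c=R.from_euler('xyz',p["orientation"],degrees=True).inv().apply(np.atleast_2d(X)-p["position"])
    return np.c_[p["cx"]+p["fx"]*c[:,0]/-c[:,2], p["cy"]-p["fy"]*c[:,1]/-c[:,2]]
def unproj(p,u,v,z):
    d=R.from_euler('xyz',p["orientation"],degrees=True).apply([(u-p["cx"])/p["fx"],-(v-p["cy"])/p["fy"],-1])
    return p["position"]+d*(z-p["position"][2])/d[2]
E
python3 - <<'E'
from h import *
p=env.grab_frame("top");s=env.grab_frame("scene")
X=[.52,-.07,.1]
out=[]
for q,w in((p,66),(s,66)):
    u,v=proj(q,X)[0].astype(int); print(u-w,v-w)
    out.append(cv2.resize(q["image"][v-w:v+w,u-w:u+w],(396*1,396),interpolation=cv2.INTER_CUBIC))
cv2.imwrite("pics/a.png",cv2.resize(np.hstack(out),None,fx=1,fy=1))
E
```

```text
267 127
249 129
```

View pics/a.png

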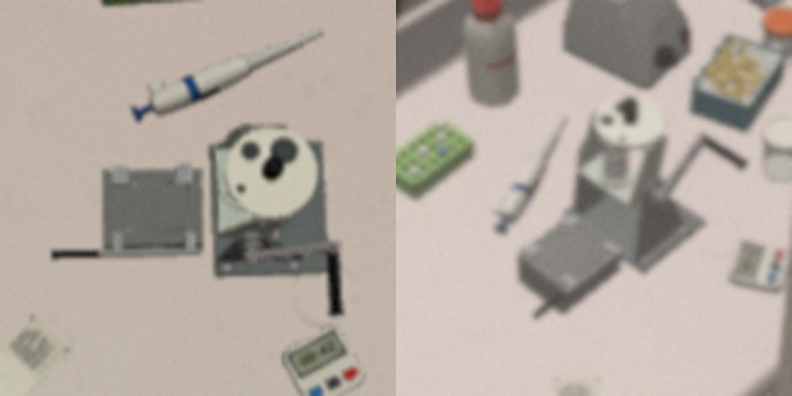

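View pics/scene0.png

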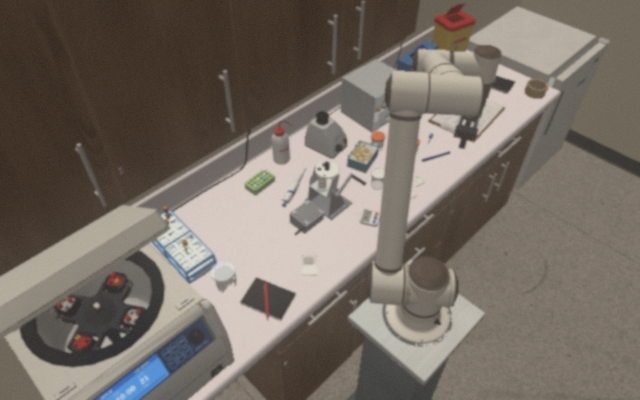

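Run:
```python
from h import *
p=env.grab_frame("top")
U=lambda a,b,z: unproj(p,267+a/3-.33,127+b/3-.33,z)
for n,a,b,z in [("cap",272,172,.186),("small",241,188,.186),("med",250,150,.186),("large",285,150,.186),("knobtop",274,163,.217),
 ("footUL",211,145,.01),("footUR",323,141,.01),("footLR",328,270,.01),("footLL",216,276,.01),
 ("gripTop",335,246,.164),("gripEnd",336,314,.164),("lidgL",52,254,.05),("lidgR",100,253,.05),
 ("lidUL",103,170,.05),("lidUR",199,167,.05),("lidLR",202,252,.05),("lidLL",103,256,.05)]:
    print(n,np.round(U(a,b,z),4))
# cap mask fit
im=p["image"]; x0,y0=267+205//3,127+110//3
sub=cv2.resize(im[y0:y0+42,x0:x0+45],None,fx=8,fy=8,interpolation=cv2.INTER_CUBIC)
cv2.imwrite("pics/cap.png",sub); print(x0,y0)
t=env.trace(p,"cap")
for r in t[:2]:
    c=cv2.findContours(r["mask"].astype(np.uint8),0,1)[0]; c=max(c,key=cv2.contourArea); e=cv2.fitEllipse(cv2.convexHull(c)); print(r["score"],e,unproj(p,*e[0],.186))
for n in["lid","lid_grip","crank_grip","case"]:
  for r in env.trace(p,n)[:1]:
    c=cv2.findContours(r["mask"].astype(np.uint8),0,1)[0]; c=max(c,key=cv2.contourArea); print(n,r["score"],cv2.minAreaRect(c))
```

```text
cap [ 0.5276 -0.1307  0.186 ]
small [ 0.5131 -0.1023  0.186 ]
med [ 0.5482 -0.1112  0.186 ]
large [ 0.5479 -0.143   0.186 ]
knobtop [ 0.529  -0.1297  0.217 ]
footUL [ 0.5946 -0.0847  0.01  ]
footUR [ 0.5978 -0.2011  0.01  ]
footLR [ 0.4625 -0.202   0.01  ]
footLL [ 0.4574 -0.0874  0.01  ]
gripTop [ 0.4628 -0.1885  0.164 ]
gripEnd [ 0.4005 -0.1874  0.164 ]
lidgL [0.4754 0.0773 0.05  ]
lidgR [0.476  0.0296 0.05  ]
lidUL [0.5604 0.0263 0.05  ]
lidUR [ 0.5626 -0.0702  0.05  ]
lidLR [ 0.4761 -0.0719  0.05  ]
lidLL [0.4729 0.0266 0.05  ]
335 163
0.81 ((357.1499938964844, 183.67047119140625), (28.832387924194336, 30.431297302246094), 99.95469665527344) [ 0.52851636 -0.13019769  0.186     ]
lid 0.82 ((317.5, 197.0), (28.0, 33.0), 90.0)
lid_grip 0.96 ((309.5, 197.0), (30.0, 49.0), 90.0)
crank_grip 0.72 ((357.0, 184.0), (30.0, 30.0), 90.0)
case 0.88 ((309.0, 197.0), (30.0, 48.0), 90.0)
```

View pics/cap.png

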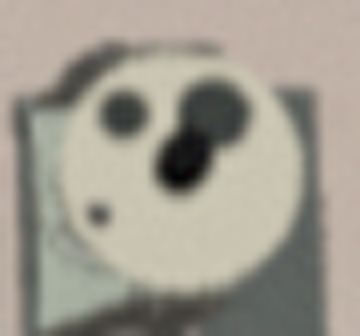

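```bash
cat >> h.py <<'E'
def st(tag):
    s=env.read_state(); print(tag,round(s["clock"],1),np.round(s["position"],4),"F",np.round(s["force"],1),"op",round(s["opening"],3),"ff",np.round(s["finger_force"],1),flush=True)
def arc(c,r,a,axis,yaw,rate=.15,yawrad=np.radians(1.0)):
    """grasp point along circle; axis 'x' or 'y' gives the local horizontal direction; a: angles past vertical towards +axis"""
    d=np.array([np.cos(yawrad),np.sin(yawrad),0]) if axis=='x' else np.array([-np.sin(yawrad),np.cos(yawrad),0])
    for t in a:
        g=np.array(c)+r*(np.sin(t)*d+np.array([0,0,np.cos(t)]))
        env.move_straight(g-[0,0,.019],[180,0,yaw],rate=rate)
E
python3 - <<'E'
from h import *
for yaw in(91,-89): print(yaw,np.round(env.inverse_kinematics([.4755,.055,.031],[180,0,yaw]),1))
for yaw in(1,-179): print(yaw,np.round(env.inverse_kinematics([.4315,-.188,.145],[180,0,yaw]),1))
for yaw in(0,49): print(yaw,np.round(env.inverse_kinematics([.528,-.13,.19],[180,0,yaw]),1))
s=env.read_state()["tool_rot"];print(s)
yaw=min((91,-89),key=lambda y:abs(env.inverse_kinematics([.4755,.055,.031],[180,0,y])[5]))
print("use",yaw)
env.move_straight([.263,-.567,.32],rate=.25)
env.goto([.4755,.055,.15],[180,0,yaw]); env.gripper_to(.5)
env.move_straight([.4755,.055,.031],rate=.15,force_limit=8); st("down")
env.gripper_to(0,15); st("grip")
H=[.4755+.0858,.0565,.045]
arc(H,.086,.064-np.pi/2+np.linspace(0,1.69,13)[1:],'x',yaw); st("lifted")
p=env.grab_frame("scene"); u,v=proj(p,[.52,-.07,.1])[0].astype(int)
cv2.imwrite("pics/b.png",cv2.resize(p["image"][v-70:v+60,u-80:u+80],None,fx=4,fy=4,interpolation=cv2.INTER_CUBIC))
E
```

```text
91 [ 26.1  18.2 -31.2   0.  -40.6 154.9]
-89 [ 26.1  18.2 -31.2   0.  -40.6 -25.1]
1 [ -3.7   8.9 -23.7   0.  -57.3  94.7]
-179 [ -3.7   8.9 -23.7  -0.  -57.3 -85.3]
0 [  3.3  13.8 -10.4   0.  -65.8  86.7]
49 [  3.3  13.8 -10.4   0.  -65.8 135.7]
[ 1.79999088e+02  4.79244150e-05 -1.55090199e+02]
use -89
down 6.7 [0.4763 0.0553 0.0317] F [-0.1  0.4  0.1] op 0.503 ff 0.0
grip 7.7 [0.4755 0.055  0.031 ] F [-0.4  0.4  0.5] op 0.005 ff 0.0
lifted 10.7 [0.5765 0.0567 0.1102] F [-0.5 -0.5  0.2] op 0.006 ff 0.0
```

View pics/b.png

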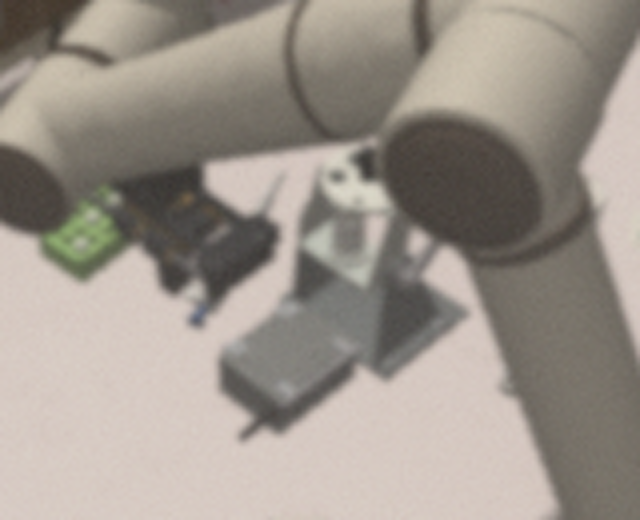

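Run:
```python
from h import *
s=env.grab_frame("scene");p=env.grab_frame("top")
u,v=proj(s,[.52,-.07,.1])[0].astype(int)
print("scene proj of bar ends in b.png px:",(proj(s,[[.4755,.029,.05],[.4755,.077,.05]])-[u-80,v-70])*4)
st("now"); print("tcp px b",(proj(s,env.read_state()["position"])-[u-80,v-70])*4)
w=66;u,v=proj(p,[.52,-.07,.1])[0].astype(int)
print((proj(p,env.read_state()["position"])-[u-w,v-w])*4)
cv2.imwrite("pics/c.png",cv2.resize(p["image"][v-w:v+w,u-w:u+w],None,fx=4,fy=4,interpolation=cv2.INTER_CUBIC))
```

```text
scene proj of bar ends in b.png px: [[278.55439183 405.17007857]
 [238.76483747 435.14166054]]
now 10.9 [0.5763 0.0567 0.1105] F [0.8 0.7 0.1] op 0.003 ff 0.0
tcp px b [[174.54618748 314.6794162 ]]
[[ 91.28281645 186.46353925]]
```

View pics/c.png

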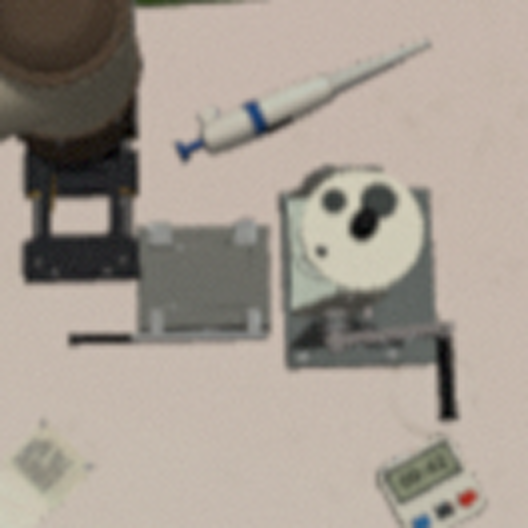

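Run:
```python
from h import *
print(env.read_state()["tool_rot"],env.read_state()["joint_positions"])
o=[]
env.gripper_to(1.0); st("open")
for n in("scene","top"):
    q=env.grab_frame(n); P=env.read_state()["position"]
    u,v=proj(q,P+[0,0,.04])[0].astype(int); w=40
    im=cv2.resize(q["image"][v-w:v+w,u-w:u+w],None,fx=5,fy=5,interpolation=cv2.INTER_CUBIC)
    for X,c in((P,(0,0,255)),(P+[0,0,.07],(0,255,0))):
        a,b=(proj(q,X)[0]-[u-w,v-w])*5; cv2.circle(im,(int(a),int(b)),5,c,2)
    o.append(im)
cv2.imwrite("pics/d.png",np.hstack(o))
```

```text
[ 1.79965827e+02  2.23753024e-03 -8.90055039e+01] [ 2.16347993e+01  2.11528862e+01 -1.20430579e+01 -1.68915908e-02
 -5.68352480e+01 -2.06310581e+01]
open 12.4 [0.577  0.0568 0.1106] F [-0.7  0.3 -0.2] op 1.002 ff 0.0
```

View pics/d.png

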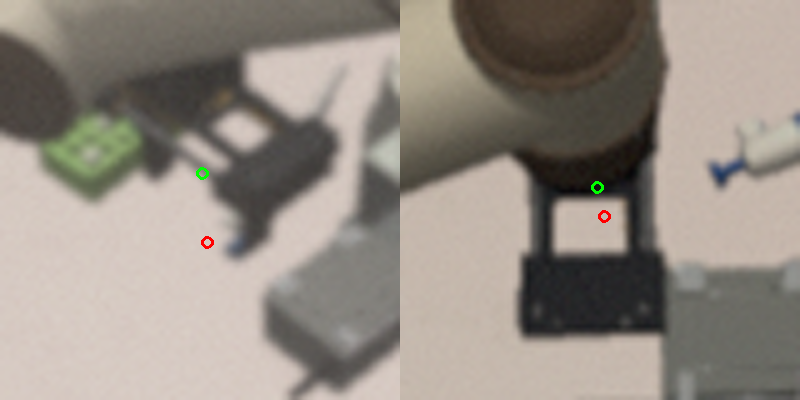

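Run:
```python
from h import *
env.move_straight([.5,.056,.14],rate=.25); env.gripper_to(.45)
env.move_straight([.4755,.055,.12],rate=.2)
print(env.move_straight([.4755,.055,.031],rate=.2,force_limit=8)); st("down")
env.dwell(.2)
o=[]
for n in("scene","top"):
    q=env.grab_frame(n); P=env.read_state()["position"]
    u,v=proj(q,P+[0,-.02,.04])[0].astype(int); w=33
    im=cv2.resize(q["image"][v-w:v+w,u-w:u+w],None,fx=6,fy=6,interpolation=cv2.INTER_CUBIC)
    for X,c in((P,(0,0,255)),(P+[0,0,.019],(0,255,0)),(P+[.02,0,0],(255,0,0)),(P-[.02,0,0],(255,0,0))):
        a,b=(proj(q,X)[0]-[u-w,v-w])*6; cv2.circle(im,(int(a),int(b)),3,c,1)
    o.append(im)
cv2.imwrite("pics/e.png",np.hstack(o))
```

```text
False
down 14.9 [0.477  0.0554 0.0318] F [ 1.2 -0.8 -0.6] op 0.452 ff 0.0
```

View pics/e.png

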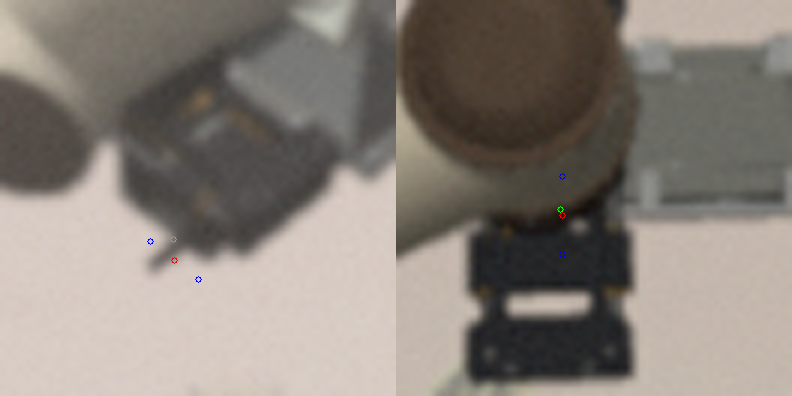

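Run:
```python
from h import *
env.move_straight([.4755,.055,.08],rate=.2)
env.move_straight([.4755,.17,.06],rate=.25); env.gripper_to(0)
print(env.move_straight([.4755,.17,.01],rate=.1,force_limit=4)); st("a")
try:
    print(env.move_straight([.4755,.17,-.045],rate=.03,force_limit=4)); st("b")
except env.Unreachable as e: print("unr",e)
env.move_straight([.4755,.17,.05],rate=.2); st("c")
```

```text
False
a 17.8 [0.4759 0.1702 0.0102] F [0.5 0.2 0.5] op 0.003 ff 0.0
True
b 19.2 [ 0.4755  0.17   -0.039 ] F [-0.3  0.5  3.9] op 0.004 ff 2.2
c 19.8 [0.4747 0.1696 0.0493] F [-0.1  0.5 -0.8] op 0.006 ff 0.0
```

```bash
sed -i 's/g-\[0,0,.019\]/g-[0,0,TO]/; s/^from workcell.*/&\nTO=.019+.038/' h.py
python3 - <<'E'
from h import *
env.gripper_to(.45)
env.move_straight([.4755,.055,.05],rate=.25)
print(env.move_straight([.4755,.055,.050-TO],rate=.15,force_limit=6)); st("down")
env.gripper_to(0,15); st("grip")
if env.read_state()["opening"]>.05:
    H=[.4755+.0858,.0565,.045]
    arc(H,.086,.064-np.pi/2+np.linspace(0,.6,4)[1:],'x',-89); st("part")
    if env.read_state()["opening"]>.05:
        arc(H,.086,.064-np.pi/2+np.linspace(.6,1.69,7)[1:],'x',-89); st("lifted")
E
```

```text
False
down 21.9 [ 0.476   0.0558 -0.0068] F [-0.  -0.1 -0.3] op 0.451 ff 0.0
grip 22.5 [ 0.4765  0.0551 -0.0066] F [ 2.  -1.3  1.1] op 0.093 ff 15.0
part 23.3 [0.4943 0.0554 0.0403] F [ 4.5 -2.3 -4.7] op 0.093 ff 15.0
lifted 24.8 [0.5776 0.0565 0.0729] F [ 0.2 -2.8  4.4] op 0.096 ff 15.0
```

Run:
```python
from h import *
env.gripper_to(.6); env.dwell(.2)
env.move_straight([.5776,.0565,.24],rate=.25); st("up")
env.goto([.528,-.130,.24],[180,0,-105]); env.gripper_to(.45)
print(env.move_straight([.528,-.130,.157],rate=.12,force_limit=6)); st("down")
env.gripper_to(0,30); st("grip")
if env.read_state()["opening"]>.1:
    P=env.read_state()["position"]
    env.goto([.528,-.130,.157],[180,0,-80]);env.goto([.528,-.130,.157],[180,0,-56]); st("turned"); print(env.read_state()["tool_rot"])
env.gripper_to(.45); env.move_straight([.528,-.130,.24],rate=.2)
env.goto([.40,-.40,.24],[180,0,-179]); st("away")
p=env.grab_frame("top")
u,v=proj(p,[.52,-.07,.1])[0].astype(int);w=50
cv2.imwrite("pics/f.png",cv2.resize(p["image"][v-w:v+w,u-w:u+w],None,fx=6,fy=6,interpolation=cv2.INTER_CUBIC)); print(u-w,v-w)
```

```text
up 26.8 [0.5768 0.0564 0.2386] F [ 0.3 -0.3 -0. ] op 0.599 ff 0.0
False
down 29.1 [ 0.5287 -0.1301  0.1578] F [-0.2 -0.7  0.5] op 0.455 ff 0.0
grip 29.6 [ 0.5293 -0.1301  0.1575] F [ 4.4 -0.5 -0. ] op 0.197 ff 30.0
turned 30.6 [ 0.5284 -0.1302  0.1575] F [ 1.9 -1.8  2.1] op 0.198 ff 30.0
[-1.79971289e+02 -5.86791266e-02 -5.61745024e+01]
away 33.3 [ 0.4001 -0.3996  0.2394] F [ 0.7  0.2 -0.5] op 0.45 ff 0.0
283 143
```

View pics/f.png

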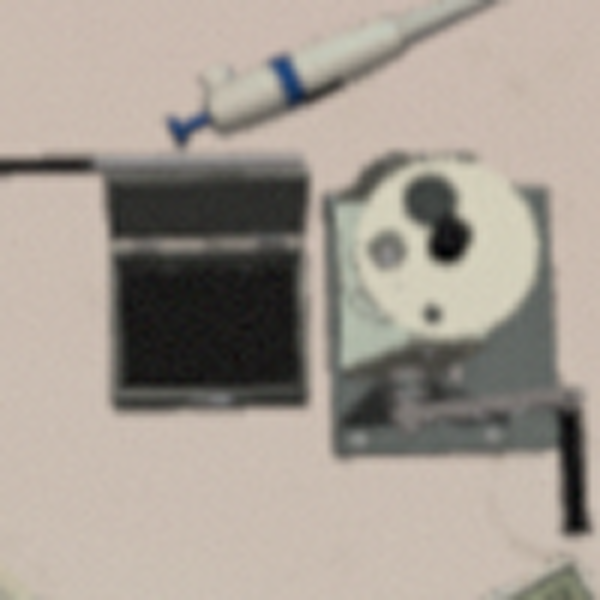

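Run:
```python
from h import *
env.goto([.4315,-.188,.19],[180,0,-179])
print(env.move_straight([.4315,-.188,.164-TO],rate=.15,force_limit=6)); st("down")
env.gripper_to(0,35); st("grip")
H=[.4315,-.1184,.115]
if env.read_state()["opening"]>.08:
    arc(H,.085,np.linspace(-.96,-.4,4)[1:],'y',-179,rate=.1); st("part")
    arc(H,.085,np.linspace(-.4,.6,6)[1:],'y',-179,rate=.1); st("part2")
    arc(H,.085,[.78,.9,.965],'y',-179,rate=.1); st("over")
    env.dwell(2.0); st("waited")
    p=env.grab_frame("scene")
    u,v=proj(p,[.52,-.05,.1])[0].astype(int);w=50
    cv2.imwrite("pics/g.png",cv2.resize(p["image"][v-w:v+w,u-w:u+w],None,fx=6,fy=6,interpolation=cv2.INTER_CUBIC))
```

```text
False
down 34.9 [ 0.4323 -0.1888  0.1077] F [ 0.4  1.3 -0.1] op 0.454 ff 0.0
grip 35.5 [ 0.4316 -0.1879  0.1073] F [-1.2  1.2  1.4] op 0.127 ff 35.0
part 36.4 [ 0.4312 -0.1532  0.1382] F [-6.3 -4.  12.4] op 0.127 ff 35.0
part2 38.0 [ 0.4309 -0.0701  0.1276] F [ 0.7 -0.2 -0.9] op 0.123 ff 35.0
over 38.8 [ 0.4308 -0.0488  0.1067] F [ 3.6 -3.7 -3.3] op 0.126 ff 35.0
waited 40.8 [ 0.4308 -0.0488  0.1067] F [ 3.8 -4.4 -2.7] op 0.124 ff 35.0
```

View pics/g.png

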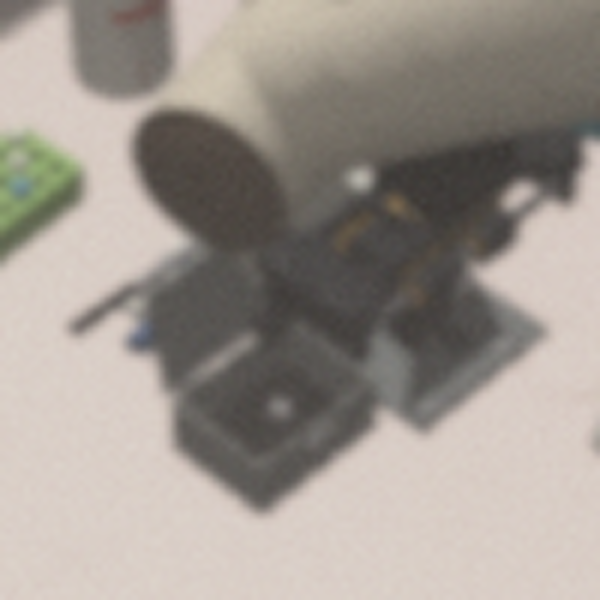

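Run:
```python
from h import *
H=[.4315,-.1184,.115]
arc(H,.085,[1.0],'y',-179,rate=.1); env.dwell(1.2); st("over")
arc(H,.085,[.85,.7,.4,.1,-.2,-.5,-.75,-.9,-.985],'y',-179,rate=.1); st("back")
env.gripper_to(.45); env.move_straight([.4315,-.188,.2],rate=.2)
env.goto([.40,-.40,.24],[180,0,-179]); st("away")
o=[]
for n,w in(("top",50),("scene",50)):
    p=env.grab_frame(n)
    print(n,[(np.round(b["xyz"],3).tolist(),round(b["score"],2)) for b in env.search_frame(p,"ball_1")])
    u,v=proj(p,[.52,-.06,.1])[0].astype(int)
    o.append(cv2.resize(p["image"][v-w:v+w,u-w:u+w],(400,400),interpolation=cv2.INTER_CUBIC))
    for t in["white_lid_cup","tip_box","cotton_buds"]: print(t,[np.round(b["xyz"],3).tolist() for b in env.search_frame(p,t)[:1]])
cv2.imwrite("pics/i.png",np.hstack(o))
```

```text
over 42.3 [ 0.4309 -0.0486  0.1061] F [ 0.6 -8.8  8.7] op 0.129 ff 35.0
back 45.4 [ 0.4325 -0.1881  0.1062] F [-0.1  9.3  7.5] op 0.119 ff 35.0
away 47.6 [ 0.3997 -0.3991  0.2387] F [0.6 0.8 0.1] op 0.449 ff 0.0
top []
white_lid_cup []
tip_box [[0.553, -0.022, 0.039]]
cotton_buds [[0.509, 0.353, 0.083]]
scene []
white_lid_cup []
tip_box [[0.582, -0.386, 0.044]]
cotton_buds [[0.502, 0.368, 0.085]]
```

View pics/i.png

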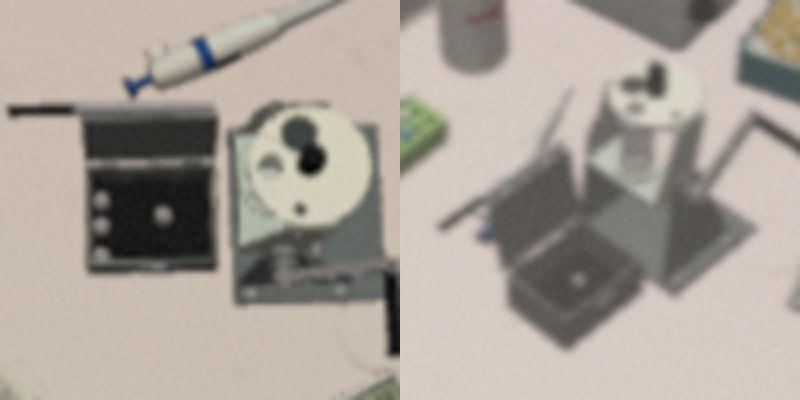

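```bash
python3 -c "
from workcell import env
print(env.close_job())"
```

```text
the job is handed in; nothing more can be done
None
```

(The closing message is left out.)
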